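# Set the indicator and the draw stack for the next okey hand

## Task

Set up the next okey hand. First lift only the black-marked tile off the blue-marked one, leaving the blue one where it lies, and lay it on the middle of the cork coaster as the indicator; then build the draw stack in the middle of the green mat: the blue-marked tile at the bottom with its long side along the mat's long side, then the yellow, then the red on top, all marked face up and neatly squared one over the other. Leave the sugar bowl, the tea glass and the teapot lid where they stand.

Things in the scene. Friction and masses are not known exactly. Their poses are not given: they have to be found in the camera images.
- tile_black_centre (a point): Black-marked okey tile: ivory acrylic 46 x 33 x 15 mm, about 27 g, a black disc mid-face and a black stripe along each short edge of the upper face. Point: its centre, 7.5 mm above its underside; x along its 46 mm length, y its width, z out of the marked face. Starts on top of the blue one, nearly parallel, shifted 14 mm along its length so one blue stripe shows; its underside is 15 mm above the table.
- tile_blue_centre (a point): Blue-marked okey tile: ivory acrylic 46 x 33 x 15 mm, about 27 g, a blue disc mid-face and a blue stripe along each short edge of the upper face. Point: its centre, 7.5 mm above its underside; x along its 46 mm length, y its width, z out of the marked face. At the start it lies on the table under the black-marked tile.
- tile_yellow_centre (a point): Yellow-marked okey tile: ivory acrylic 46 x 33 x 15 mm, about 27 g, a yellow disc mid-face and a yellow stripe along each short edge of the upper face. Point: its centre, 7.5 mm above its underside; x along its 46 mm length, y its width, z out of the marked face. Starts alone on the table.
- tile_red_centre (a point): Red-marked okey tile: ivory acrylic 46 x 33 x 15 mm, about 27 g, a red disc mid-face and a red stripe along each short edge of the upper face. Point: its centre, 7.5 mm above its underside; x along its 46 mm length, y its width, z out of the marked face. Starts alone on the table.
- mat_green_top (a point): Green felt-faced mat, 80 x 62 x 4 mm, fixed, with an ivory outline 60 x 47 mm. The point is the centre of its upper face (4 mm above the table); x along its 80 mm side, z up.
- coaster_top (a point): Round cork coaster with a dark brown ring, 80 mm across, 5 mm thick, fixed. The point is the centre of its upper face (5 mm above the table); z up.
- sugar_bowl: Chipped white porcelain sugar bowl with sugar lumps, loose, 80 mm across the rim, 45 mm high. Origin at the centre of its underside. Not to be moved.
- teapot_lid: Copper teapot lid with a dark wooden knob, loose, 80 mm across, 38 mm high, knob up. Origin at the centre of its underside. Not to be moved.
- tea_glass: Amber waisted tea glass on a white saucer with a red line, one loose piece, saucer 76 mm across, 66 mm high. Origin at the centre of its underside. Not to be moved.

How it is judged:
By the outcome, as a careful person would: the job done as asked, in the order asked, and still so for the second after the job is handed in, with the robot touching nothing.
It also fails if it takes over 128 s, if anything falls off the work surface, if the arm or the gripper's body presses on something with over 40 N, if the wrist force passes 120 N, or if a joint passes its speed limit or range.

## Robot

A 6-joint arm with a two-finger parallel gripper is mounted at the origin on the work surface. World frame = base frame: x ahead of the robot, y to its left, z up, the work surface at z = 0. Lengths are in m, angles in rad, forces in N, time in s.
With the tool pointing down it reaches from about 0.35 to 0.875 m from the base axis. Payload 15.5 kg.
Tool frame: the origin (TCP) lies midway between the tips of the shut fingers; the grasp point (between the pads) lies 19 mm behind it; z points along the fingers, y is the line along which they close (so a half turn about z gives the same grasp; the last joint's range is limited). The gripper opens to 85 mm and grips with 20 to 120 N. Pads are 22 mm wide; open, the fingers measure 114 mm over their backs; the gripper's body (76 mm by 85 mm) begins 54 mm behind the grasp point. The pads swing forward as they close: fully open they stand 13 mm farther back than shut.
Start: joints at [1.185, 0.494, 1.345, -0, 1.302, -0.096], TCP at [0.179, 0.599, 0.231] pointing down, gripper open.
Joint ranges: [-2.91, 2.91], [-0.82, 2.16], [0.22, 2.67], [-1.22, 4.37], [0.12, 2.79], [-3.08, 3.08]. Speed limits (rad/s): [1.89, 1.89, 2.57, 3.01, 3.01, 3.01].

## Interface

Orientations are given as a 3x3 rotation matrix whose columns are the frame's x, y, z axes.
In Python, from plant import sensors, read_camera, order, find_in, silhouettes gives the robot as it stands.
- The arm moves only by the tool carry_out, never from a script. Its argument "rows" is text: rows parted by semicolons, each of 4 numbers parted by spaces: the shift along the tool's x, y, z as a fraction of full scale, then the turn about the tool's z as a fraction of full scale. A call has 1 to 5 rows; each row shifts and turns the commanded pose from where the row before left it, along the tool's axes as they then stand; what a row does not reach is not made up. Full scale, the value 1, is 0.2 m for a shift and 180 degrees for a turn. A row lasts 1/8 s, in which the tool goes at most 62.5 mm and 10.7 degrees, less where a joint would pass 70% of its speed; a pose out of reach is approached as far as the arm can. A call with a number of a shift or a turn outside -1 to 1 is refused whole. A call with a gripper value outside its range is refused whole. "hand" is the opening, from -1 (shut) to 1 (fully open), set as the call begins (left out, the last holds). The fingers move at their own pace and stop on an object; "grip_force" is the grip in N (left out, the last holds). Time passes only in rows, so rows that do not move let the fingers close. It gives the time, the measured TCP pose, the force, the opening and the grip force at its end, in the units of the state.
- sensors.read_state(): the state, without advancing time (a new reading comes with each control period).
- read_camera(name): name is "scene" or "top" or "wrist"; returns a dict with "img" (400x640x3 uint8, blue, green, red), "fx", "fy", "cx", "cy" (pixels), "camera_from_world" (4x4, takes a point from world to camera coordinates); the wrist camera has in their place "hand_eye" (4x4, takes a point from camera to tool coordinates, whose origin is the TCP and whose axes are the flange's). Camera axes: x right, y up, looking along -z (the intrinsics and any distortion apply to the point x, -y, -z); pixel columns grow to the right and rows downward; lengths in m; the calibration is good to about 2 mm. The wrist camera is an equidistant fisheye: a pixel r from the principal point sees the ray r / f radians off the axis. A picture is of the moment at which its call begins: read the wrist's pose just before it. There is no depth.
- order.job_done(): hands the job in; it is judged then, once.
Trained networks look in a picture, given as the dict that the camera call returned (one of the last four; its "shot" number tells which), for a name from the list of things; names that differ only in an ending like _2 or _b are one class to them, and where a whole thing is asked for, a point or a joint stands for the part that bears it (a point fixed in the world has none). Each returns a list of dicts, best first, with "p" (0 to 1); they miss things now and then, are a little off and sometimes report something else, mostly with a low value. They report only what shows in the picture. A call takes as long as a camera call.
- find_in(picture, name): "location" ([x, y, z] in m, in the coordinates of the camera as it stood for that picture, good to about 4 mm: the middle of the surface that is visible of it).
- silhouettes(picture, name): "mask" (400x640 bool, what is visible of it).
The state is a dict: "clock": time; "joint_positions": joint angles; "dq": joint speeds; "tau": joint torques, N m; "tcp_pos": TCP position; "tool_rot": TCP orientation; "force": force on the tool from outside, world axes, zero at the start; "ft_torque": the same for the moment, N m; "width": finger opening in m; "gripper_force": force on a finger pad.
Only numpy, scipy, OpenCV 4.12 (cv2) and the standard library are available. Lean on these libraries where they do the work, as an engineer would, in place of code of your own. Each camera call takes 0.05 s, during which the arm holds its last target. There are 200 camera calls.

## Working session

There is one attempt and no reset: what is moved stays moved. The work goes in short steps, Python scripts to look and compute and a tool call to move; the robot and the scene stay as the last step left them, time stands still between calls to the robot, and variables do not carry over. Pictures are saved under pics/ and viewed, at most 14 in all, crops included, and the job is handed in when it is done.

Besides the shell and the picture viewer there is one more tool, called after "Request:" as name(argument=value, ...) on one line, values as JSON. carry_out: Moves the arm, as the interface text tells. Its arguments: {"type":"object","properties":{"rows":{"type":"string"},"hand":{"type":"number"},"grip_force":{"type":"number"}},"required":["rows"]}

```bash
ls; mkdir -p pics; cat > h.py <<'E'
import numpy as np, cv2
from plant import sensors, read_camera, order, find_in, silhouettes
def w2px(c,P):
    P=np.atleast_2d(P); M=c["camera_from_world"]; q=P@M[:3,:3].T+M[:3,3]
    return np.c_[c["cx"]+c["fx"]*q[:,0]/-q[:,2], c["cy"]-c["fy"]*q[:,1]/-q[:,2]]
def px2w(c,uv,z):
    uv=np.atleast_2d(uv).astype(float); M=np.array(c["camera_from_world"]); R=M[:3,:3]; o=-R.T@M[:3,3]
    d=np.c_[(uv[:,0]-c["cx"])/c["fx"],-(uv[:,1]-c["cy"])/c["fy"],-np.ones(len(uv))]@R
    return o+d*((z-o[2])/d[:,2])[:,None]
def loc2w(c,p):
    M=np.array(c["camera_from_world"]); return M[:3,:3].T@(np.array(p)-M[:3,3])
E
python3 - <<'E'
from h import *
s=sensors.read_state(); print({k:np.round(v,3) for k,v in s.items()})
c=read_camera("top"); d=read_camera("scene")
print([k for k in c], c["fx"],c["cx"],c["cy"]); 
M=np.array(c["camera_from_world"]);print(M.round(3))
cv2.imwrite("pics/top.png",c["img"]);cv2.imwrite("pics/scene.png",d["img"])
for n in ["tile_black_centre","tile_blue_centre","tile_yellow_centre","tile_red_centre","mat_green_top","coaster_top","sugar_bowl","teapot_lid","tea_glass"]:
    r=find_in(c,n)
    print(n,[(round(q["p"],2),loc2w(c,q["location"]).round(3)) for q in r[:2]])
    m=silhouettes(c,n)
    for q in m[:1]:
        ys,xs=np.nonzero(q["mask"]); print("   mask",round(q["p"],2),len(xs),xs.mean().round(1),ys.mean().round(1),cv2.minAreaRect(np.c_[xs,ys].astype(np.float32)))
E
```

```text
pics
{'clock': np.float64(0.0), 'joint_positions': array([ 1.186,  0.494,  1.346, -0.   ,  1.303, -0.096]), 'dq': array([ 0.001,  0.001, -0.001, -0.   ,  0.   ,  0.   ]), 'tau': array([-1.0000e-03, -8.8214e+01, -3.8389e+01, -0.0000e+00,  1.0000e-02,
        0.0000e+00]), 'tcp_pos': array([0.178, 0.599, 0.231]), 'tool_rot': array([[-0.958,  0.286, -0.   ],
       [ 0.286,  0.958, -0.001],
       [ 0.   , -0.001, -1.   ]]), 'force': array([-0.654, -0.255,  0.086]), 'ft_torque': array([-0.007, -0.058, -0.033]), 'gripper_force': np.float64(0.0), 'width': np.float64(0.085)}
['img', 'fx', 'fy', 'cx', 'cy', 'camera_from_world', 'shot'] 362.4472235154032 321.0233821606179 201.66975224083143
[[ 0.006 -1.    -0.003 -0.013]
 [ 0.999  0.006  0.048 -0.549]
 [-0.047 -0.004  0.999 -0.714]
 [ 0.     0.     0.     1.   ]]
tile_black_centre [(0.96, array([ 0.636, -0.269,  0.029]))]
   mask 0.81 440 454.8 156.9 ((455.0, 157.0), (24.0, 18.0), 90.0)
tile_blue_centre [(0.47, array([ 0.613, -0.268,  0.016])), (0.19, array([ 0.636, -0.27 ,  0.03 ]))]
   mask 0.63 134 450.7 172.7 ((450.8597412109375, 172.762
[... 623 characters left out ...]
9.22995376586914, 31.096036911010742), 59.74356460571289)
coaster_top [(0.89, array([ 0.459, -0.123,  0.004]))]
   mask 0.63 1247 376.0 246.7 ((376.0, 246.5), (39.0, 38.0), 90.0)
sugar_bowl [(0.55, array([0.442, 0.272, 0.024]))]
   mask 0.84 1427 176.3 254.5 ((176.00001525878906, 254.50003051757812), (40.305084228515625, 43.133514404296875), 45.0)
teapot_lid [(0.89, array([ 0.607, -0.077,  0.007]))]
   mask 0.21 187 449.3 170.6 ((450.9756164550781, 167.21951293945312), (17.889907836914062, 18.994224548339844), 6.340191841125488)
tea_glass [(0.92, array([0.477, 0.109, 0.009]))]
   mask 0.8 1032 259.2 238.2 ((259.0000305175781, 238.50001525878906), (34.64822769165039, 36.06244659423828), 45.0)
```

```bash
python3 - <<'E'
import cv2
a=cv2.imread("pics/top.png")[110:290,130:500]
cv2.imwrite("pics/topc.png",cv2.resize(a,None,fx=2.15,fy=2.15,interpolation=cv2.INTER_CUBIC))
E
```

```text
(no output)
```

View pics/topc.png

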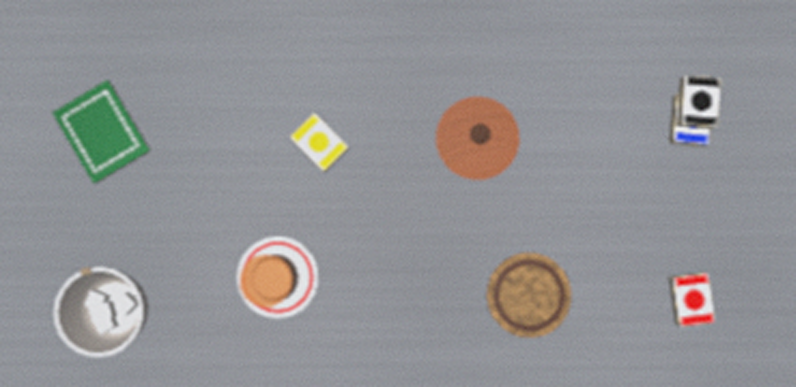

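View pics/scene.png

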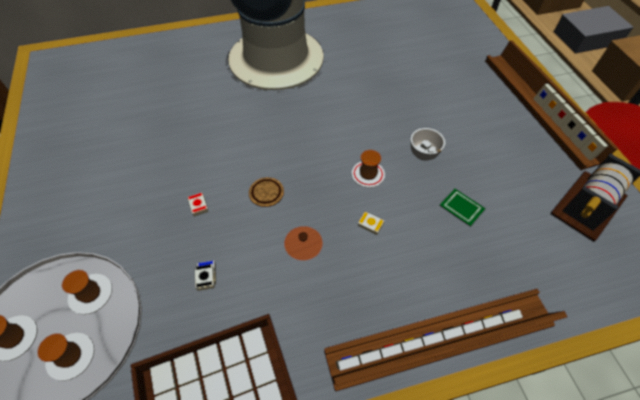

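The top view (crop scale 2.15) shows black on blue at crop (700,100), the blue stripe at (692,137), yellow at (319,142), red at (694,300), the mat at (101,131) and the coaster at (528,294). The network positions agree with these.

```bash
cat >> h.py <<'E'
def plan(p,yaw=None,n=None,start=None):
    """rows from the measured pose (or start=(pos,yaw deg)) to p (m), yaw of tool x (deg, mod 180)"""
    s=sensors.read_state(); R=s["tool_rot"]
    p0,y0=(np.array(s["tcp_pos"]),np.degrees(np.arctan2(R[1,0],R[0,0]))) if start is None else start
    dy=0 if yaw is None else (yaw-y0+90)%180-90
    d=np.array(p)-p0
    n=n or int(max(np.ceil(np.linalg.norm(d)/0.060),np.ceil(abs(dy)/10),1)); out=[]
    for i in range(n):
        a=np.radians(y0+dy*i/n); X=np.array([np.cos(a),np.sin(a),0]);Y=np.array([np.sin(a),-np.cos(a),0])
        v=d/n/0.2; out.append("%.3f %.3f %.3f %.4f"%(v@X,v@Y,-v[2],-dy/n/180))
    for i in range(0,n,5): print("; ".join(out[i:i+5]))
    return np.array(p),y0+dy
def wpix2w(c,s,uv,z):
    "wrist pixels -> world at height z, s = state read just before"
    uv=np.atleast_2d(uv).astype(float); d=uv-[c["cx"],c["cy"]]; d[:,1]*=c["fx"]/c["fy"]
    r=np.hypot(*d.T); t=r/c["fx"]; k=np.sin(t)/np.maximum(r,1e-9)
    v=np.c_[d[:,0]*k,-d[:,1]*k,-np.cos(t)]
    H=np.array(c["hand_eye"]); R=np.array(s["tool_rot"]); 
    v=v@H[:3,:3].T@R.T; o=np.array(s["tcp_pos"])+R@H[:3,3]
    return o+v*((z-o[2])/v[:,2])[:,None]
E
python3 - <<'E'
from h import *
plan([0.60,-0.268,0.2],180)
c=read_camera("wrist"); print(np.array(c["hand_eye"]).round(3),c["fx"],c["fy"],c["cx"],c["cy"])
E
```

```text
-0.192 -0.209 0.009 -0.0054; -0.188 -0.212 0.009 -0.0054; -0.184 -0.215 0.009 -0.0054; -0.181 -0.218 0.009 -0.0054; -0.177 -0.222 0.009 -0.0054
-0.173 -0.224 0.009 -0.0054; -0.169 -0.227 0.009 -0.0054; -0.165 -0.230 0.009 -0.0054; -0.161 -0.233 0.009 -0.0054; -0.157 -0.236 0.009 -0.0054
-0.153 -0.238 0.009 -0.0054; -0.149 -0.241 0.009 -0.0054; -0.145 -0.244 0.009 -0.0054; -0.141 -0.246 0.009 -0.0054; -0.137 -0.248 0.009 -0.0054
-0.133 -0.251 0.009 -0.0054; -0.128 -0.253 0.009 -0.0054
[[-0.001  0.963  0.271  0.068]
 [ 1.     0.001  0.    -0.001]
 [ 0.     0.271 -0.963 -0.143]
 [ 0.     0.     0.     1.   ]] 309.70691628693146 309.70691628693146 319.1770624860758 196.22361520578207
```

Request:
carry_out(rows="-0.192 -0.209 0.009 -0.0054; -0.188 -0.212 0.009 -0.0054; -0.184 -0.215 0.009 -0.0054; -0.181 -0.218 0.009 -0.0054; -0.177 -0.222 0.009 -0.0054", hand=1)

```text
clock: 1.68
tcp_pos: [0.3031, 0.3425, 0.2224]
tool_rot: [[-0.979, 0.203, 0.001], [0.203, 0.979, 0.0], [-0.0, 0.001, -1.0]]
force: [1.7, 0.6, -0.1]
width: 0.0855
gripper_force: 0.0
```

Request:
carry_out(rows="-0.173 -0.224 0.009 -0.0054; -0.169 -0.227 0.009 -0.0054; -0.165 -0.230 0.009 -0.0054; -0.161 -0.233 0.009 -0.0054; -0.157 -0.236 0.009 -0.0054")

```text
clock: 2.3
tcp_pos: [0.4268, 0.0874, 0.2135]
tool_rot: [[-0.993, 0.119, 0.001], [0.119, 0.993, 0.0], [-0.001, 0.0, -1.0]]
force: [1.4, 0.5, 0.9]
width: 0.0852
gripper_force: 0.0
```

Request:
carry_out(rows="-0.153 -0.238 0.009 -0.0054; -0.149 -0.241 0.009 -0.0054; -0.145 -0.244 0.009 -0.0054; -0.141 -0.246 0.009 -0.0054; -0.137 -0.248 0.009 -0.0054")

```text
clock: 2.92
tcp_pos: [0.5502, -0.1678, 0.2043]
tool_rot: [[-0.999, 0.035, 0.0], [0.035, 0.999, -0.0], [-0.0, -0.0, -1.0]]
force: [0.5, 0.9, 0.3]
width: 0.0853
gripper_force: 0.0
```

Request:
carry_out(rows="-0.133 -0.251 0.009 -0.0054; -0.128 -0.253 0.009 -0.0054; 0 0 0 0; 0 0 0 0")

```text
clock: 3.42
tcp_pos: [0.5987, -0.2677, 0.2004]
tool_rot: [[-1.0, 0.002, -0.001], [0.002, 1.0, 0.001], [0.001, 0.001, -1.0]]
force: [0.4, -0.7, 0.3]
width: 0.0855
gripper_force: 0.0
```

```bash
cat >> h.py <<'E'
def look(name=None):
    s=sensors.read_state(); c=read_camera("wrist")
    if name: cv2.imwrite("pics/"+name,c["img"])
    return s,c
def colmask(img,col):
    b,g,r=[img[...,i].astype(int) for i in range(3)]
    if col=="black": m=(np.maximum(np.maximum(r,g),b)<70)
    if col=="blue": m=(b-r>60)&(b-g>40)
    if col=="red": m=(r-g>70)&(r-b>70)
    if col=="yellow": m=(r-b>70)&(g-b>60)
    if col=="green": m=(g-r>35)&(g-b>20)
    return m
def tile(s,c,col,guess,z,rad=0.04):
    "centre and long-axis yaw of the marks of a tile with face height z"
    ys,xs=np.nonzero(colmask(c["img"],col)); P=wpix2w(c,s,np.c_[xs,ys],z)
    P=P[np.hypot(P[:,0]-guess[0],P[:,1]-guess[1])<rad][:,:2]
    (cx,cy),(w,h),a=cv2.minAreaRect((P*1000).astype(np.float32))
    m=P.mean(0); q=P-m; e,V=np.linalg.eigh(q.T@q/len(q)); v=V[:,1]
    yaw=np.degrees(np.arctan2(v[1],v[0]))%180
    t=q@v; t2=q@V[:,0]
    print(col,"n",len(P),"mean",m.round(4),"box",np.round([cx,cy],1),np.round([w,h],1),round(a,1),"yaw",round(yaw,1),"ext",np.round([np.ptp(t),np.ptp(t2)],4))
    return m,yaw
E
python3 - <<'E'
from h import *
s,c=look("w1.png")
tile(s,c,"black",[0.636,-0.269],0.030,0.032)
tile(s,c,"blue",[0.613,-0.268],0.015)
tile(s,c,"red",[0.459,-0.273],0.015)
E
```

```text
h.py:49: RuntimeWarning: Mean of empty slice.
  m=P.mean(0); q=P-m; e,V=np.linalg.eigh(q.T@q/len(q)); v=V[:,1]
  ret = um.true_divide(
h.py:49: RuntimeWarning: invalid value encountered in divide
  m=P.mean(0); q=P-m; e,V=np.linalg.eigh(q.T@q/len(q)); v=V[:,1]
Traceback (most recent call last):
  File "h.py", line 52, in tile
    print(col,"n",len(P),"mean",m.round(4),"box",np.round([cx,cy],1),np.round([w,h],1),round(a,1),"yaw",round(yaw,1),"ext",np.round([np.ptp(t),np.ptp(t2)],4))
                                                                                                                                     ~~~~~~^^^
ValueError: zero-size array to reduction operation maximum which has no identity
```

View pics/w1.png

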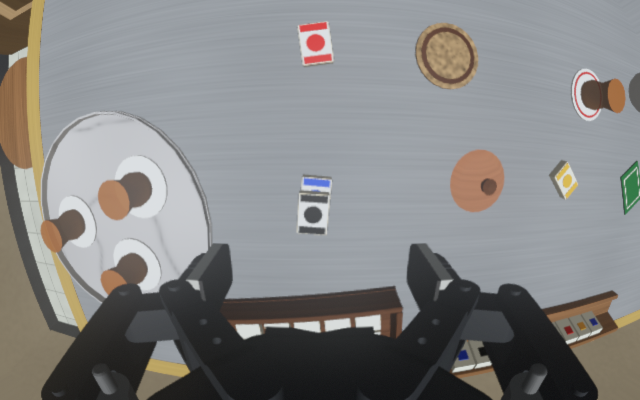

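The wrist view shows black at (313,214), the blue stripe at (316,184), red at (316,43), and the coaster at (447,55). The fingers are at (220,265) and (425,265).

```bash
python3 - <<'E'
from h import *
c0=cv2.imread("pics/w1.png"); print(c0[214,313],c0[230,313],c0[222,306],c0[184,316])
s,c=look()
print(wpix2w(c,s,[[313,214],[316,184],[316,43]],0.03))
H=np.array(c["hand_eye"]);print(H@[0,0,-1,0], s["tcp_pos"]+s["tool_rot"]@H[:3,3])
E
```

```text
[85 82 80] [81 78 76] [215 213 209] [221 121  94]
[[ 0.63769882 -0.27486023  0.03      ]
 [ 0.60476657 -0.27149547  0.03      ]
 [ 0.45962768 -0.27107239  0.03      ]]
[-2.70909443e-01 -4.32975778e-04  9.62604740e-01  0.00000000e+00] [ 0.53001204 -0.26813537  0.34324918]
```

```bash
sed -i 's/b)<70)/b)<112)/' h.py; python3 - <<'E'
from h import *
s,c=look()
m,y=tile(s,c,"black",[0.638,-0.272],0.030,0.032)
tile(s,c,"blue",[0.608,-0.268],0.015)
tile(s,c,"red",[0.459,-0.273],0.015)
# measure black from the tile silhouette too
q=silhouettes(c,"tile_black_centre")[0]; ys,xs=np.nonzero(q["mask"]); P=wpix2w(c,s,np.c_[xs,ys],0.03)[:,:2]
print(q["p"],P.mean(0),cv2.minAreaRect((P*1000).astype(np.float32)))
t=read_camera("top"); b=colmask(t["img"],"black"); ys,xs=np.nonzero(b); P=px2w(t,np.c_[xs,ys],0.03); k=np.hypot(P[:,0]-.636,P[:,1]+.27)<.03; print(k.sum(),P[k].mean(0))
plan([m[0]+0.0,m[1],0.075],y)
E
```

```text
black n 489 mean [ 0.638  -0.2758] box [ 636.3 -275.8] [26.4 46.3] 86.7 yaw 175.7 ext [0.0465 0.0265]
blue n 183 mean [ 0.6066 -0.2719] box [ 609.  -272.2] [27.9 12.8] 84.1 yaw 83.9 ext [0.0279 0.0129]
red n 601 mean [ 0.4555 -0.2726] box [ 455.3 -272.6] [43.1 28. ] 7.9 yaw 7.9 ext [0.0431 0.028 ]
0.66 [ 0.63561537 -0.27570639] ((636.2487182617188, -275.5243225097656), (32.73634338378906, 50.317649841308594), 85.65862274169922)
291 [ 0.63810675 -0.28222844  0.03      ]
-0.065 -0.014 0.210 0.0079; -0.065 -0.013 0.210 0.0079; -0.066 -0.011 0.210 0.0079
```

Request:
carry_out(rows="-0.065 -0.014 0.210 0.0079; -0.065 -0.013 0.210 0.0079; -0.060 -0.011 0.210 0.0079; 0 0 0 0; 0 0 0 0")

```text
clock: 4.3
tcp_pos: [0.6372, -0.2765, 0.0763]
tool_rot: [[-0.997, 0.075, 0.001], [0.075, 0.997, -0.001], [-0.001, -0.001, -1.0]]
force: [-0.3, 0.0, -0.3]
width: 0.0854
gripper_force: 0.0
```

```bash
python3 - <<'E'
from h import *
s,c=look("w2.png")
m,y=tile(s,c,"black",[0.637,-0.2755],0.030,0.032)
tile(s,c,"blue",[0.608,-0.268],0.015)
plan([m[0],m[1],0.016],y)
E
```

```text
black n 1599 mean [ 0.6362 -0.2757] box [ 636.3 -276. ] [28.5 46.3] 85.6 yaw 176.1 ext [0.0465 0.0284]
blue n 509 mean [ 0.6067 -0.272 ] box [ 609.1 -272. ] [28.8 13. ] 85.6 yaw 83.9 ext [0.0287 0.0132]
0.003 0.002 0.152 -0.0011; 0.003 0.002 0.152 -0.0011
```

View pics/w2.png

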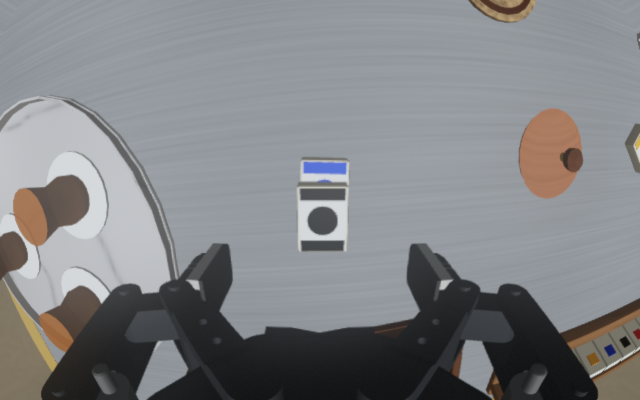

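The view shows black at (322,220) centred between the fingers, and the blue stripe at (324,168). I'll descend and grip.

Request:
carry_out(rows="0.002 0 0.152 0; 0.002 0 0.148 0; 0 0 0 0")

```text
clock: 4.72
tcp_pos: [0.6353, -0.2762, 0.0148]
tool_rot: [[-0.997, 0.076, -0.001], [0.076, 0.997, 0.001], [0.001, 0.001, -1.0]]
force: [-0.7, -0.2, 0.6]
width: 0.0857
gripper_force: 0.0
```

Request:
carry_out(rows="0 0 0 0; 0 0 0 0; 0 0 0 0; 0 0 0 0; 0 0 0 0", hand=-1, grip_force=25)

```text
clock: 5.35
tcp_pos: [0.6366, -0.2768, 0.0159]
tool_rot: [[-0.997, 0.076, 0.001], [0.076, 0.997, -0.001], [-0.001, -0.001, -1.0]]
force: [-1.3, 1.3, 9.2]
width: 0.0323
gripper_force: 25.5
```

Request:
carry_out(rows="0 0 0 0; 0 0 0 0; 0 0 0 0; 0 0 0 0; 0 0 0 0")

```text
clock: 5.98
tcp_pos: [0.6366, -0.2768, 0.0159]
tool_rot: [[-0.997, 0.076, 0.001], [0.076, 0.997, -0.001], [-0.001, -0.001, -1.0]]
force: [-1.2, 0.8, 9.4]
width: 0.0321
gripper_force: 25.5
```

Request:
carry_out(rows="0 0 -0.01 0; 0 0 -0.02 0; 0 0 -0.05 0; 0 0 -0.05 0; 0 0 0 0")

```text
clock: 6.6
tcp_pos: [0.6367, -0.2769, 0.042]
tool_rot: [[-0.997, 0.076, 0.002], [0.076, 0.997, -0.001], [-0.002, -0.001, -1.0]]
force: [0.0, -1.0, -0.5]
width: 0.0324
gripper_force: 25.0
```

```bash
python3 - <<'E'
from h import *
s,c=look("w3.png")
tile(s,c,"blue",[0.62,-0.273],0.015)
z=s["tcp_pos"][2]+0.014
tile(s,c,"black",s["tcp_pos"],z,0.032)
plan([0.60,-0.268,0.14],None)
E
```

```text
blue n 1174 mean [ 0.612  -0.2724] box [ 613.5 -272.3] [28.2 21.7] 85.6 yaw 172.2 ext [0.0227 0.0285]
black n 5963 mean [ 0.6385 -0.2771] box [ 639.3 -277.2] [63.9 45.3] 83.8 yaw 82.7 ext [0.0639 0.0459]
0.092 0.015 -0.247 0.0000; 0.092 0.015 -0.247 0.0000
```

View pics/w3.png

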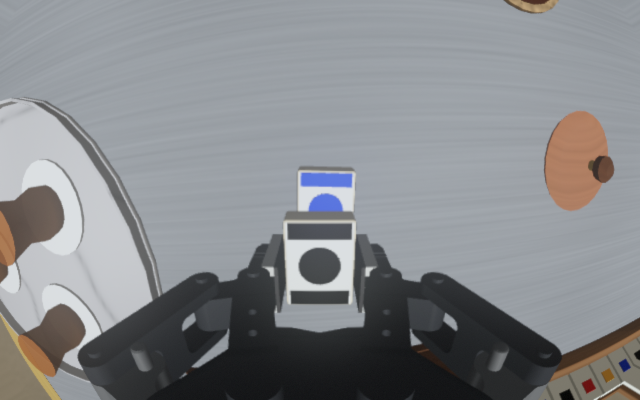

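The black tile is held at (320,265). Blue is still on the table, now showing its stripe and disc at (326,190). Next, the coaster.

```bash
python3 - <<'E'
from h import *
a=plan([0.60,-0.265,0.12],None); plan([0.51,-0.123,0.12],None,start=a)
E
```

```text
0.093 0.022 -0.197 0.0000; 0.093 0.022 -0.197 0.0000
0.167 0.225 -0.000 0.0000; 0.167 0.225 -0.000 0.0000; 0.167 0.225 -0.000 0.0000
```

Request:
carry_out(rows="0.093 0.022 -0.197 0.0000; 0.093 0.022 -0.197 0.0000; 0.167 0.225 0 0; 0.167 0.225 0 0; 0.167 0.225 0 0")

```text
clock: 7.28
tcp_pos: [0.5087, -0.1214, 0.1194]
tool_rot: [[-0.997, 0.076, 0.0], [0.076, 0.997, 0.0], [-0.0, 0.0, -1.0]]
force: [0.8, -0.2, 1.0]
width: 0.0322
gripper_force: 25.1
```

Request:
carry_out(rows="0 0 0 0; 0 0 0 0")

```text
clock: 7.52
tcp_pos: [0.5104, -0.1229, 0.1196]
tool_rot: [[-0.997, 0.075, 0.001], [0.075, 0.997, -0.0], [-0.001, -0.0, -1.0]]
force: [0.5, 1.2, -0.8]
width: 0.0323
gripper_force: 25.1
```

```bash
cat >> h.py <<'E'
def sil(s,c,name,z,guess):
    for q in silhouettes(c,name)[:2]:
        ys,xs=np.nonzero(q["mask"]); P=wpix2w(c,s,np.c_[xs,ys],z)[:,:2]
        print(name,round(q["p"],2),len(xs),"mean",P.mean(0).round(4),"rect",cv2.minAreaRect((P*1000).astype(np.float32)),"circ",cv2.minEnclosingCircle((P*1000).astype(np.float32)))
E
python3 - <<'E'
from h import *
s,c=look("w4.png"); print(s["tcp_pos"],s["width"])
sil(s,c,"coaster_top",0.005,None)
t=wpix2w(c,s,[[320,200],[320,100]],0.005);print(t)
E
```

```text
[ 0.5104319  -0.12287256  0.11962142] 0.032269490757420076
coaster_top 0.81 6935 mean [ 0.4579 -0.1215] rect ((458.1571960449219, -121.83872985839844), (76.53787994384766, 78.3304214477539), 86.74032592773438) circ ((458.11981201171875, -121.43937683105469), 39.93593978881836)
coaster_top 0.39 1900 mean [ 0.4556 -0.2742] rect ((455.6552734375, -274.7836608886719), (48.3699836730957, 42.948524475097656), 6.9385457038879395) circ ((455.3100891113281, -274.8857727050781), 29.81523895263672)
[[ 0.51762644 -0.12383238  0.005     ]
 [ 0.43272533 -0.11739128  0.005     ]]
```

View pics/w4.png

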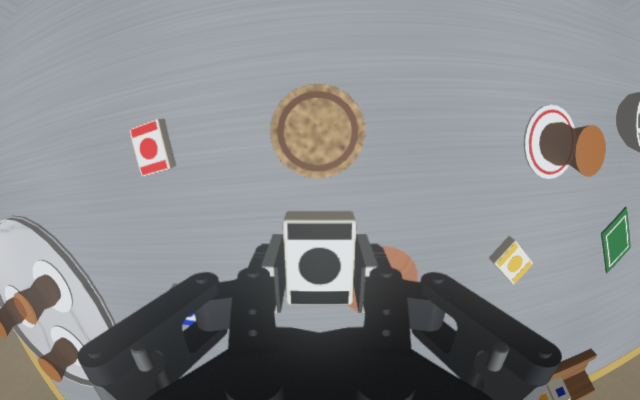

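The coaster is fully visible at (318,131), with black in hand at (320,265). Coaster centre: (0.458, -0.122).

```bash
python3 - <<'E'
from h import *
a=plan([0.4583,-0.1222,0.119],None); a=plan([0.4583,-0.1222,0.012],None,start=a);plan([0.4583,-0.1222,0.0065],None,n=1,start=a)
E
```

```text
0.262 -0.013 0.002 0.0000
0.000 0.000 0.267 0.0000; 0.000 0.000 0.267 0.0000
0.000 0.000 0.028 0.0000
```

Request:
carry_out(rows="0.262 -0.013 0.002 0; 0 0 0 0; 0 0 0.267 0; 0 0 0.267 0; 0 0 0 0")

```text
clock: 8.25
tcp_pos: [0.4569, -0.1216, 0.0097]
tool_rot: [[-0.997, 0.077, -0.004], [0.077, 0.997, 0.002], [0.004, 0.001, -1.0]]
force: [0.3, -0.1, -0.2]
width: 0.0324
gripper_force: 25.8
```

Request:
carry_out(rows="0 0 0.016 0; 0 0 0 0; 0 0 0.012 0; 0 0 0 0; 0 0 0 0")

```text
clock: 8.88
tcp_pos: [0.4576, -0.1214, 0.0069]
tool_rot: [[-0.997, 0.076, 0.0], [0.076, 0.997, -0.0], [-0.0, -0.0, -1.0]]
force: [-1.0, 0.2, -0.0]
width: 0.0323
gripper_force: 25.8
```

Request:
carry_out(rows="0 0 0.006 0; 0 0 0 0; 0 0 0 0")

```text
clock: 9.25
tcp_pos: [0.4576, -0.1214, 0.0055]
tool_rot: [[-0.997, 0.076, 0.0], [0.076, 0.997, -0.0], [-0.0, -0.0, -1.0]]
force: [0.5, -0.3, 1.6]
width: 0.0324
gripper_force: 25.9
```

Request:
carry_out(rows="0 0 0.002 0; 0 0 0 0")

```text
clock: 9.5
tcp_pos: [0.4576, -0.1214, 0.0054]
tool_rot: [[-0.997, 0.076, 0.0], [0.076, 0.997, -0.0], [-0.0, -0.0, -1.0]]
force: [-0.9, -0.4, 11.0]
width: 0.0323
gripper_force: 27.1
```

Request:
carry_out(rows="0 0 0 0; 0 0 0 0; 0 0 0 0; 0 0 0 0; 0 0 0 0", hand=1)

```text
clock: 10.12
tcp_pos: [0.4575, -0.1214, 0.0051]
tool_rot: [[-0.997, 0.076, -0.0], [0.076, 0.997, 0.0], [0.0, 0.0, -1.0]]
force: [-0.0, 0.2, -0.2]
width: 0.0856
gripper_force: 0.0
```

Request:
carry_out(rows="0 0 -0.2 0; 0 0 -0.25 0; -0.25 0 -0.15 0; 0 0 0 0; 0 0 0 0")

```text
clock: 10.75
tcp_pos: [0.5067, -0.1249, 0.1246]
tool_rot: [[-0.997, 0.076, -0.001], [0.076, 0.997, 0.0], [0.001, 0.0, -1.0]]
force: [-0.4, 0.0, -0.4]
width: 0.0858
gripper_force: 0.0
```

```bash
python3 - <<'E'
from h import *
s,c=look("w5.png")
tile(s,c,"black",[0.458,-0.122],0.020,0.024)
sil(s,c,"coaster_top",0.005,None)
a=plan([0.60,-0.21,0.12],175.8); plan([0.65,-0.273,0.12],175.8,start=a)
E
```

```text
black n 956 mean [ 0.4587 -0.1225] box [ 459.1 -122.5] [27.4 41.2] 85.6 yaw 175.6 ext [0.0412 0.0274]
coaster_top 0.78 4590 mean [ 0.4564 -0.1216] rect ((458.57110595703125, -121.98517608642578), (79.0460433959961, 78.98973846435547), 85.61383056640625) circ ((458.028076171875, -122.04954528808594), 40.696075439453125)
-0.167 -0.130 0.007 -0.0003; -0.167 -0.130 0.007 -0.0003; -0.167 -0.130 0.007 -0.0003
-0.136 -0.148 -0.000 -0.0000; -0.136 -0.148 -0.000 -0.0000
```

View pics/w5.png

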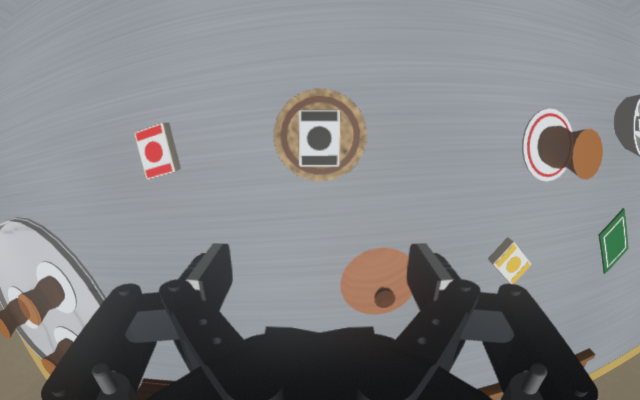

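Black lies at (320,138), in the middle of the coaster (320,135). Now the blue tile.

Request:
carry_out(rows="-0.167 -0.130 0.007 0; -0.167 -0.130 0.007 0; -0.167 -0.130 0.007 0; -0.136 -0.148 0 0; -0.136 -0.148 0 0")

```text
clock: 11.48
tcp_pos: [0.6507, -0.2744, 0.1195]
tool_rot: [[-0.997, 0.076, -0.002], [0.076, 0.997, 0.001], [0.002, 0.001, -1.0]]
force: [-0.3, 0.7, -0.4]
width: 0.0852
gripper_force: 0.0
```

Request:
carry_out(rows="0 0 0 0; 0 0 0 0")

```text
clock: 11.72
tcp_pos: [0.6499, -0.2731, 0.1197]
tool_rot: [[-0.997, 0.076, -0.002], [0.076, 0.997, 0.001], [0.002, 0.001, -1.0]]
force: [-0.9, -0.2, 0.1]
width: 0.0853
gripper_force: 0.0
```

```bash
python3 - <<'E'
from h import *
s,c=look()
m,y=tile(s,c,"blue",[0.6225,-0.273],0.015)
a=plan([m[0],m[1],0.05],y);plan([m[0],m[1],0.003],y,start=a)
E
```

```text
blue n 1126 mean [ 0.6239 -0.2736] box [ 624.2 -273.7] [28.1 43.8] 84.9 yaw 176.2 ext [0.044  0.0289]
0.065 -0.007 0.175 -0.0015; 0.065 -0.007 0.175 -0.0015
0.000 0.000 0.235 -0.0000
```

Request:
carry_out(rows="0.065 -0.007 0.175 0; 0.064 -0.007 0.175 0; 0 0 0.15 0; 0 0 0.08 0; 0 0 0 0")

```text
clock: 12.4
tcp_pos: [0.6246, -0.2738, 0.0043]
tool_rot: [[-0.997, 0.075, -0.001], [0.075, 0.997, 0.001], [0.002, 0.001, -1.0]]
force: [-0.5, 0.2, 1.2]
width: 0.0854
gripper_force: 0.0
```

Request:
carry_out(rows="0 0 0 0; 0 0 0 0; 0 0 0 0; 0 0 0 0; 0 0 0 0", hand=-1)

```text
clock: 13.02
tcp_pos: [0.6255, -0.2747, 0.0058]
tool_rot: [[-0.997, 0.076, 0.001], [0.076, 0.997, -0.0], [-0.001, -0.0, -1.0]]
force: [-0.4, 1.3, 7.6]
width: 0.0323
gripper_force: 24.8
```

Request:
carry_out(rows="0 0 0 0; 0 0 0 0; 0 0 0 0")

```text
clock: 13.4
tcp_pos: [0.6255, -0.2747, 0.0057]
tool_rot: [[-0.997, 0.076, 0.001], [0.076, 0.997, -0.0], [-0.001, -0.0, -1.0]]
force: [-1.4, 1.0, 7.1]
width: 0.0321
gripper_force: 24.8
```

```bash
python3 - <<'E'
from h import *
print(sensors.read_state()["joint_positions"].round(2))
p=sensors.read_state()["tcp_pos"]
a=plan([p[0],p[1],0.12],None); plan([0.657,0.312,0.12],209.5,start=(a[0],175.6))
E
```

```text
[-0.5   0.82  1.37  0.    0.94 -2.  ]
0.000 0.000 -0.286 0.0000; 0.000 0.000 -0.286 0.0000
0.007 0.294 -0.000 -0.0188; -0.011 0.294 -0.000 -0.0188; -0.028 0.292 -0.000 -0.0188; -0.045 0.290 -0.000 -0.0188; -0.062 0.287 -0.000 -0.0188
-0.079 0.283 -0.000 -0.0188; -0.096 0.278 -0.000 -0.0188; -0.112 0.272 -0.000 -0.0188; -0.128 0.265 -0.000 -0.0188; -0.143 0.256 -0.000 -0.0188
```

Request:
carry_out(rows="0 0 -0.1 0; 0 0 -0.236 0; 0 0 -0.236 0; 0 0 0 0")

```text
clock: 13.9
tcp_pos: [0.6274, -0.2757, 0.1249]
tool_rot: [[-0.997, 0.076, 0.007], [0.076, 0.997, -0.004], [-0.007, -0.003, -1.0]]
force: [0.1, 0.0, -0.0]
width: 0.0325
gripper_force: 25.4
```

Request:
carry_out(rows="0.007 0.294 0 -0.0188; -0.011 0.294 0 -0.0188; -0.028 0.292 0 -0.0188; -0.045 0.290 0 -0.0188; -0.062 0.287 0 -0.0188")

```text
clock: 14.52
tcp_pos: [0.6404, 0.0207, 0.1195]
tool_rot: [[-0.976, -0.219, -0.0], [-0.219, 0.976, 0.0], [0.0, 0.0, -1.0]]
force: [0.3, -0.3, -0.4]
width: 0.0325
gripper_force: 25.4
```

Request:
carry_out(rows="-0.079 0.283 0 -0.0188; -0.096 0.278 0 -0.0188; -0.112 0.272 0 -0.0188; -0.128 0.265 0 -0.0188; -0.143 0.256 0 -0.0188")

```text
clock: 15.15
tcp_pos: [0.656, 0.3142, 0.1195]
tool_rot: [[-0.869, -0.494, -0.0], [-0.494, 0.869, -0.0], [0.0, -0.0, -1.0]]
force: [1.3, 0.0, 0.2]
width: 0.0323
gripper_force: 25.4
```

Request:
carry_out(rows="0 0 0 0; 0 0 0 0")

```text
clock: 15.4
tcp_pos: [0.656, 0.3122, 0.1191]
tool_rot: [[-0.87, -0.493, -0.001], [-0.493, 0.87, -0.001], [0.001, -0.0, -1.0]]
force: [0.5, -0.8, -0.2]
width: 0.032
gripper_force: 25.4
```

```bash
cat >> h.py <<'E'
def mat(s,c):
    "centre and long-side yaw from the outer boundary of the green mat"
    m=colmask(c["img"],"green").astype(np.uint8)
    n,l,st,_=cv2.connectedComponentsWithStats(cv2.morphologyEx(m,cv2.MORPH_CLOSE,np.ones((9,9))))
    k=1+np.argmax(st[1:,4]); ys,xs=np.nonzero(l==k); P=wpix2w(c,s,np.c_[xs,ys],0.004)[:,:2]
    print("mat",len(xs),P.mean(0).round(4),cv2.minAreaRect((P*1000).astype(np.float32)))
E
python3 - <<'E'
from h import *
s,c=look("w6.png"); print(s["tcp_pos"],s["width"],s["joint_positions"])
mat(s,c); sil(s,c,"mat_green_top",0.004,None)
tile(s,c,"yellow",[0.598,0.071],0.015)
E
```

```text
[0.65600556 0.31217666 0.11913729] 0.03204298804511292 [ 3.62159184e-01  7.41947774e-01  1.17739684e+00 -2.91674907e-04
  1.22295251e+00 -1.72361817e+00]
mat 6920 [0.6101 0.285 ] ((610.6123657226562, 285.2670593261719), (79.37285614013672, 61.38521194458008), 31.48638916015625)
mat_green_top 0.97 6927 mean [0.61  0.285] rect ((610.9069213867188, 285.1199951171875), (80.11345672607422, 63.423587799072266), 31.03814697265625) circ ((610.18408203125, 285.3330993652344), 49.23569869995117)
yellow n 587 mean [0.601  0.0767] box [600.3  75.8] [43.4 28.5] 45.1 yaw 47.2 ext [0.0442 0.0296]
```

View pics/w6.png

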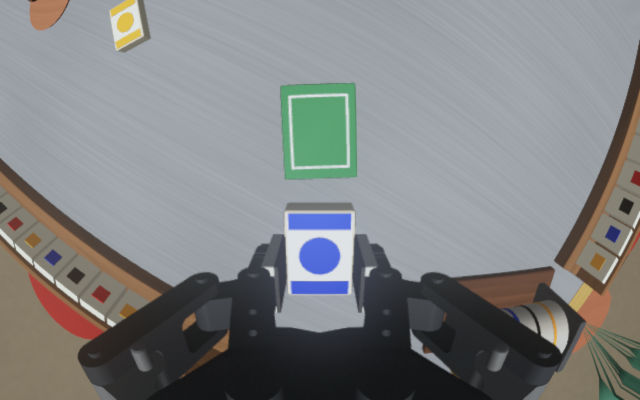

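The mat is at (319,131) with all four corners in view, and the blue tile in hand is at (320,253). Next I'll check the tile's offset in the hand.

```bash
python3 - <<'E'
from h import *
s,c=look()
p=s["tcp_pos"]; m,y=tile(s,c,"blue",p,p[2]+0.0093,0.045)
d=s["tool_rot"].T@np.r_[m-p[:2],0]; print("tool off",d, "yaw tool",np.degrees(np.arctan2(s["tool_rot"][1,0],s["tool_rot"][0,0])))
off=d.copy(); a=np.radians(211.4); t=np.array([.6106,.2852])-(np.cos(a)*d[0]*np.array([1,np.tan(a)])+d[1]*np.array([np.sin(a),-np.cos(a)]))
print(t); a=plan([*t,0.119],211.4); plan([*t,0.0125],211.4,start=a)
a=plan([*t,0.119],211.4)
E
```

```text
blue n 2939 mean [0.6537 0.3086] box [655.4 309.6] [43.4 28.9] 29.4 yaw 29.6 ext [0.0434 0.0289]
tool off [ 3.48207372e-03 -8.80880658e-04  2.19387977e-06] yaw tool -150.5803193879528
[0.61311318 0.28776607]
0.246 0.005 0.002 -0.0111
0.000 0.000 0.266 -0.0000; 0.000 0.000 0.266 -0.0000
0.246 0.005 0.002 -0.0111
```

```bash
python3 - <<'E'
from h import *
a=plan([.6114,.2871,0.119],211.4,n=2); plan([.6114,.2871,0.0135],211.4,start=a)
E
```

```text
0.128 0.003 0.001 -0.0055; 0.127 0.005 0.001 -0.0055
0.000 0.000 0.264 -0.0000; 0.000 0.000 0.264 -0.0000
```

Request:
carry_out(rows="0.128 0.003 0 -0.0055; 0.127 0.005 0 -0.0055; 0 0 0 0; 0 0 0.264 0; 0 0 0.264 0")

```text
clock: 16.18
tcp_pos: [0.6129, 0.2879, 0.0133]
tool_rot: [[-0.854, -0.521, 0.003], [-0.521, 0.854, 0.001], [-0.003, -0.001, -1.0]]
force: [-0.1, -0.7, -0.1]
width: 0.0321
gripper_force: 25.4
```

Request:
carry_out(rows="0 0 0 0; 0 0 0.010 0; 0 0 0 0; 0 0 0 0")

```text
clock: 16.68
tcp_pos: [0.612, 0.2884, 0.0129]
tool_rot: [[-0.853, -0.522, 0.001], [-0.522, 0.853, 0.001], [-0.001, -0.0, -1.0]]
force: [-0.4, 0.5, 0.1]
width: 0.032
gripper_force: 29.1
```

Request:
carry_out(rows="0.006 -0.004 0.005 0; 0 0 0.008 0; 0 0 0 0; 0 0 0 0")

```text
clock: 17.18
tcp_pos: [0.6108, 0.2869, 0.009]
tool_rot: [[-0.853, -0.522, -0.0], [-0.522, 0.853, -0.0], [0.0, 0.0, -1.0]]
force: [0.6, -0.9, 0.7]
width: 0.0321
gripper_force: 29.1
```

Request:
carry_out(rows="0 0 0.005 0; 0 0 0 0; 0 0 0 0")

```text
clock: 17.55
tcp_pos: [0.6108, 0.2869, 0.008]
tool_rot: [[-0.853, -0.522, -0.0], [-0.522, 0.853, -0.0], [0.0, -0.0, -1.0]]
force: [-0.1, 0.2, 0.3]
width: 0.0324
gripper_force: 29.1
```

Request:
carry_out(rows="0 0 0.005 0; 0 0 0 0; 0 0 0 0")

```text
clock: 17.92
tcp_pos: [0.6108, 0.2869, 0.0071]
tool_rot: [[-0.853, -0.522, -0.0], [-0.522, 0.853, -0.0], [0.0, -0.0, -1.0]]
force: [-0.1, 0.9, -0.8]
width: 0.0323
gripper_force: 29.1
```

Request:
carry_out(rows="0 0 0.005 0; 0 0 0 0; 0 0 0 0")

```text
clock: 18.3
tcp_pos: [0.6109, 0.287, 0.0066]
tool_rot: [[-0.853, -0.522, 0.0], [-0.522, 0.853, 0.0], [-0.0, -0.0, -1.0]]
force: [-1.7, -0.2, 8.0]
width: 0.0322
gripper_force: 30.0
```

Request:
carry_out(rows="0 0 0 0; 0 0 0 0; 0 0 0 0; 0 0 0 0; 0 0 0 0", hand=1)

```text
clock: 18.92
tcp_pos: [0.6108, 0.2869, 0.006]
tool_rot: [[-0.853, -0.522, -0.0], [-0.522, 0.853, -0.0], [0.0, 0.0, -1.0]]
force: [0.0, 0.0, -0.7]
width: 0.0854
gripper_force: 0.0
```

Request:
carry_out(rows="0 0 -0.2 0; 0 0 -0.25 0; -0.25 0 -0.15 0; 0 0 0 0; 0 0 0 0")

```text
clock: 19.55
tcp_pos: [0.6528, 0.3128, 0.1254]
tool_rot: [[-0.853, -0.522, -0.001], [-0.522, 0.853, -0.0], [0.001, 0.0, -1.0]]
force: [-1.2, -0.5, -1.0]
width: 0.0853
gripper_force: 0.0
```

```bash
python3 - <<'E'
from h import *
s,c=look("w7.png"); print(s["tcp_pos"])
mat(s,c); tile(s,c,"blue",[.611,.286],0.019)
tile(s,c,"yellow",[0.600,0.076],0.015)
E
```

```text
[0.65283533 0.31281635 0.1254368 ]
mat 4166 [0.6094 0.2841] ((610.8250732421875, 285.32867431640625), (78.95462799072266, 61.02155685424805), 31.403488159179688)
blue n 1167 mean [0.6107 0.2858] box [611. 286.] [43.1 28.7] 31.4 yaw 32.0 ext [0.0433 0.0287]
yellow n 551 mean [0.6018 0.0768] box [600.1  75.8] [43.4 28.2] 45.0 yaw 50.3 ext [0.0454 0.0302]
```

View pics/w7.png

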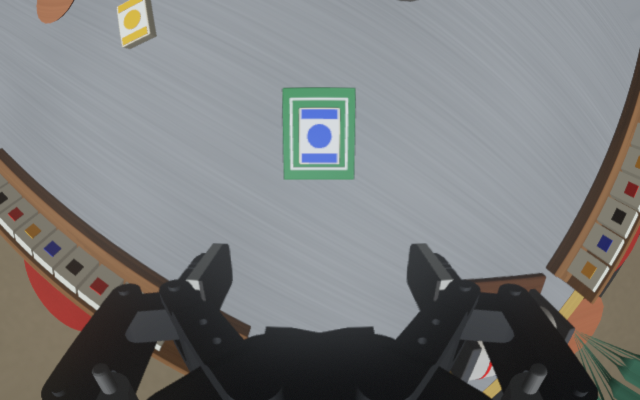

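Blue sits at (320,136), inside the ivory outline and aligned with the mat (within 1 mm). Now yellow.

```bash
python3 - <<'E'
from h import *
plan([0.632,0.108,0.12],225)
E
```

```text
0.155 -0.205 0.006 -0.0188; 0.167 -0.195 0.006 -0.0188; 0.178 -0.185 0.006 -0.0188; 0.189 -0.174 0.006 -0.0188
```

Request:
carry_out(rows="0.155 -0.205 0.006 -0.0188; 0.167 -0.195 0.006 -0.0188; 0.178 -0.185 0.006 -0.0188; 0.189 -0.174 0.006 -0.0188; 0 0 0 0")

```text
clock: 20.23
tcp_pos: [0.6314, 0.105, 0.1204]
tool_rot: [[-0.709, -0.705, -0.003], [-0.705, 0.709, -0.001], [0.003, 0.002, -1.0]]
force: [0.1, 0.8, 0.4]
width: 0.0857
gripper_force: 0.0
```

Request:
carry_out(rows="0 0 0 0; 0 0 0 0")

```text
clock: 20.48
tcp_pos: [0.6328, 0.1095, 0.121]
tool_rot: [[-0.706, -0.708, -0.001], [-0.708, 0.706, 0.0], [0.0, 0.0, -1.0]]
force: [0.5, 0.2, 0.1]
width: 0.0855
gripper_force: 0.0
```

```bash
python3 - <<'E'
from h import *
s,c=look("w8.png")
m,y=tile(s,c,"yellow",[0.600,0.076],0.015)
b=silhouettes(c,"tile_yellow_centre")[0]; ys,xs=np.nonzero(b["mask"]); print(b["p"],len(xs),xs.mean(),ys.mean())
m=[0.6,0.076]
E
```

```text
yellow n 1047 mean [0.6003 0.076 ] box [600.3  76.2] [43.1 27.9] 44.5 yaw 44.7 ext [0.0431 0.028 ]
0.74 54 467.24074074074076 277.68518518518516
```

```bash
python3 - <<'E'
from h import *
a=plan([0.6003,0.0762,0.06],224.6,n=2);plan([.6003,.0762,0.004],224.6,start=a)
E
```

```text
0.117 -0.001 0.153 0.0013; 0.117 -0.002 0.153 0.0013
0.000 0.000 0.280 -0.0000
```

Request:
carry_out(rows="0.117 -0.001 0.153 0.0013; 0.117 -0.002 0.153 0.0013; 0 0 0.14 0; 0 0 0.14 0; 0 0 0 0")

```text
clock: 21.2
tcp_pos: [0.5991, 0.0756, 0.0025]
tool_rot: [[-0.712, -0.702, -0.003], [-0.702, 0.712, -0.0], [0.002, 0.002, -1.0]]
force: [0.5, -0.7, 0.5]
width: 0.0856
gripper_force: 0.0
```

Request:
carry_out(rows="0 0 0 0; 0 0 0 0; 0 0 0 0; 0 0 0 0; 0 0 0 0", hand=-1)

```text
clock: 21.82
tcp_pos: [0.6009, 0.0752, 0.0051]
tool_rot: [[-0.713, -0.701, 0.001], [-0.701, 0.713, 0.0], [-0.001, -0.001, -1.0]]
force: [-1.2, 0.8, 8.0]
width: 0.0324
gripper_force: 24.6
```

Request:
carry_out(rows="0 0 0 0; 0 0 0 0; 0 0 0 0")

```text
clock: 22.2
tcp_pos: [0.6009, 0.0752, 0.005]
tool_rot: [[-0.713, -0.701, 0.001], [-0.701, 0.713, 0.0], [-0.001, -0.001, -1.0]]
force: [-1.8, 0.7, 7.7]
width: 0.0322
gripper_force: 24.6
```

Request:
carry_out(rows="0 0 -0.1 0; 0 0 -0.25 0; 0 0 -0.25 0; 0 0 0 0")

```text
clock: 22.7
tcp_pos: [0.6026, 0.0752, 0.1283]
tool_rot: [[-0.713, -0.701, 0.007], [-0.701, 0.713, 0.0], [-0.005, -0.005, -1.0]]
force: [0.4, 0.1, -1.4]
width: 0.0325
gripper_force: 25.6
```

```bash
python3 - <<'E'
from h import *
plan([0.653,0.313,0.122],211.4)
E
```

```text
-0.203 0.134 0.006 0.0146; -0.196 0.143 0.006 0.0146; -0.190 0.152 0.006 0.0146; -0.182 0.161 0.006 0.0146; -0.175 0.169 0.006 0.0146
```

Request:
carry_out(rows="-0.203 0.134 0 0.0146; -0.196 0.143 0 0.0146; -0.190 0.152 0 0.0146; -0.182 0.161 0 0.0146; -0.175 0.169 0 0.0146")

```text
clock: 23.32
tcp_pos: [0.6506, 0.3144, 0.1232]
tool_rot: [[-0.854, -0.52, -0.001], [-0.52, 0.854, -0.0], [0.001, 0.0, -1.0]]
force: [-0.8, -1.0, 0.1]
width: 0.0321
gripper_force: 25.6
```

Request:
carry_out(rows="0 0 0 0; 0 0 0 0; 0 0 0 0")

```text
clock: 23.7
tcp_pos: [0.6507, 0.3118, 0.1238]
tool_rot: [[-0.854, -0.52, -0.001], [-0.52, 0.854, -0.0], [0.001, -0.0, -1.0]]
force: [-0.3, -0.5, 0.2]
width: 0.0322
gripper_force: 25.6
```

```bash
cat >> h.py <<'E'
def inhand(s,c,col,up):
    "tile centre in tool axes, from the mark's outer corners (up = face height over TCP)"
    p=s["tcp_pos"]; ys,xs=np.nonzero(colmask(c["img"],col)); P=wpix2w(c,s,np.c_[xs,ys],p[2]+up)
    P=P[np.hypot(*(P-p)[:,:2].T)<0.045]; q=(P-p)@s["tool_rot"]
    (x,y),wh,a=cv2.minAreaRect((q[:,:2]*1000).astype(np.float32)); print(col,"in hand, mm",round(x,2),round(y,2),wh,a)
E
python3 - <<'E'
from h import *
s,c=look("w9.png"); R=s["tool_rot"]; print(s["tcp_pos"],np.degrees(np.arctan2(R[1,0],R[0,0])))
inhand(s,c,"yellow",0.0115)
tile(s,c,"blue",[.611,.286],0.019,0.03); mat(s,c)
E
```

```text
[0.65065596 0.31175954 0.1238156 ] -148.64375749675702
yellow in hand, mm 0.23 -0.88 (42.923465728759766, 28.146602630615234) 0.2712363600730896
blue n 1152 mean [0.6106 0.2857] box [610.9 285.9] [42.8 28.4] 31.3 yaw 31.3 ext [0.0429 0.0284]
mat 4218 [0.6086 0.2838] ((610.3027954101562, 284.9927978515625), (78.3817138671875, 61.129295349121094), 31.430713653564453)
```

View pics/w9.png

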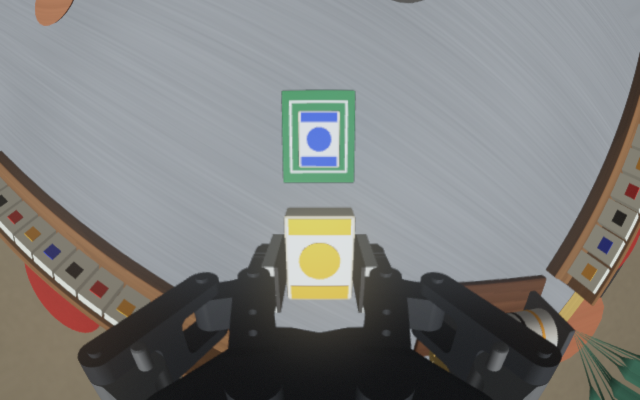

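Yellow is held at (320,260) and blue lies on the mat at (319,138). I'll calibrate the in-hand bias from the saved blue picture, where the outcome is known.

```bash
python3 - <<'E'
from h import *
s=sensors.read_state(); c=read_camera("wrist"); c=dict(c); c["img"]=cv2.imread("pics/w6.png")
a=np.radians(-150.58); s=dict(s); s["tcp_pos"]=np.array([0.65600556,0.31217666,0.11913729])
s["tool_rot"]=np.array([[np.cos(a),np.sin(a),0],[np.sin(a),-np.cos(a),0],[0,0,-1]])
inhand(s,c,"blue",0.0122); inhand(s,c,"blue",0.0093)
E
```

```text
blue in hand, mm 3.32 -0.82 (28.27292823791504, 41.97053909301758) 89.95278930664062
blue in hand, mm 1.85 -0.82 (28.901662826538086, 42.903873443603516) 89.95278930664062
```

```bash
python3 - <<'E'
from h import *
a=plan([.6104,.2867,0.12],211.4,n=2); plan([.6104,.2867,0.045],211.4,start=a,n=3)
E
```

```text
0.119 -0.001 0.010 -0.0002; 0.119 -0.001 0.010 -0.0002
0.000 0.000 0.125 -0.0000; 0.000 0.000 0.125 -0.0000; 0.000 0.000 0.125 -0.0000
```

Request:
carry_out(rows="0.119 -0.001 0.010 0; 0.119 -0.001 0.010 0; 0 0 0.125 0; 0 0 0.125 0; 0 0 0.125 0")

```text
clock: 24.42
tcp_pos: [0.6106, 0.2871, 0.0447]
tool_rot: [[-0.854, -0.52, 0.0], [-0.52, 0.854, 0.0], [-0.0, -0.0, -1.0]]
force: [0.9, 1.1, -0.3]
width: 0.0326
gripper_force: 25.6
```

Request:
carry_out(rows="0 0 0 0; 0 0 0 0; 0 0 0 0")

```text
clock: 24.8
tcp_pos: [0.6111, 0.2879, 0.0463]
tool_rot: [[-0.854, -0.521, 0.002], [-0.521, 0.854, 0.001], [-0.002, -0.0, -1.0]]
force: [0.1, -0.1, -0.1]
width: 0.0325
gripper_force: 25.6
```

```bash
python3 - <<'E'
from h import *
plan([.6104,.2867,0.028],211.4,n=2)
E
```

```text
0.003 -0.002 0.046 -0.0000; 0.003 -0.002 0.046 -0.0000
```

Request:
carry_out(rows="0.003 -0.002 0.03 0; 0.003 -0.002 0.03 0; 0 0 0.02 0; 0 0 0 0; 0 0 0 0")

```text
clock: 25.42
tcp_pos: [0.6099, 0.2865, 0.0291]
tool_rot: [[-0.854, -0.521, 0.0], [-0.521, 0.854, 0.0], [-0.0, -0.0, -1.0]]
force: [-0.3, 0.4, 0.0]
width: 0.0325
gripper_force: 25.6
```

Request:
carry_out(rows="0 0 0.004 0; 0 0 0.004 0; 0 0 0 0; 0 0 0 0")

```text
clock: 25.92
tcp_pos: [0.6098, 0.2865, 0.0275]
tool_rot: [[-0.854, -0.521, 0.0], [-0.521, 0.854, 0.0], [-0.0, 0.0, -1.0]]
force: [-0.1, -0.3, -0.1]
width: 0.032
gripper_force: 25.6
```

Request:
carry_out(rows="-0.003 0 0.005 0; 0 0 0.005 0; 0 0 0.003 0; 0 0 0 0; 0 0 0 0")

```text
clock: 26.55
tcp_pos: [0.6103, 0.2867, 0.0249]
tool_rot: [[-0.854, -0.521, 0.0], [-0.521, 0.854, -0.0], [-0.0, -0.0, -1.0]]
force: [0.6, -1.1, -0.3]
width: 0.0321
gripper_force: 25.6
```

Request:
carry_out(rows="0 0 0.003 0; 0 0 0 0; 0 0 0 0")

```text
clock: 26.92
tcp_pos: [0.6103, 0.2868, 0.0243]
tool_rot: [[-0.854, -0.521, -0.0], [-0.521, 0.854, -0.0], [0.0, 0.0, -1.0]]
force: [0.2, 0.6, -0.3]
width: 0.0323
gripper_force: 25.6
```

Request:
carry_out(rows="0 0 0.003 0; 0 0 0 0; 0 0 0 0")

```text
clock: 27.3
tcp_pos: [0.6103, 0.2868, 0.0241]
tool_rot: [[-0.854, -0.521, 0.0], [-0.521, 0.854, 0.0], [-0.0, -0.0, -1.0]]
force: [-1.3, -1.3, 5.8]
width: 0.0325
gripper_force: 26.3
```

Request:
carry_out(rows="0 0 0.003 0; 0 0 0 0; 0 0 0 0")

```text
clock: 27.68
tcp_pos: [0.6104, 0.2868, 0.0241]
tool_rot: [[-0.854, -0.521, 0.001], [-0.521, 0.854, 0.0], [-0.0, -0.0, -1.0]]
force: [-4.9, -2.3, 14.4]
width: 0.0321
gripper_force: 27.2
```

Request:
carry_out(rows="0 0 -0.004 0; 0 0 0 0")

```text
clock: 27.92
tcp_pos: [0.6104, 0.2868, 0.0241]
tool_rot: [[-0.853, -0.521, 0.0], [-0.521, 0.853, 0.0], [-0.0, -0.0, -1.0]]
force: [-1.7, 0.1, 5.3]
width: 0.0322
gripper_force: 26.3
```

Request:
carry_out(rows="0 0 0 0; 0 0 0 0; 0 0 0 0; 0 0 0 0; 0 0 0 0", hand=1)

```text
clock: 28.55
tcp_pos: [0.6103, 0.2868, 0.0238]
tool_rot: [[-0.854, -0.521, -0.0], [-0.521, 0.854, -0.0], [0.0, 0.0, -1.0]]
force: [-0.8, -0.1, 0.4]
width: 0.0853
gripper_force: 0.0
```

Request:
carry_out(rows="0 0 -0.15 0; 0 0 -0.2 0; -0.25 0 -0.15 0; 0 0 0 0; 0 0 0 0")

```text
clock: 29.18
tcp_pos: [0.6524, 0.3126, 0.1233]
tool_rot: [[-0.853, -0.521, -0.001], [-0.521, 0.853, -0.0], [0.001, 0.0, -1.0]]
force: [-1.0, 0.1, 0.2]
width: 0.0855
gripper_force: 0.0
```

```bash
python3 - <<'E'
from h import *
s,c=look("w10.png"); print(s["tcp_pos"])
mat(s,c); tile(s,c,"yellow",[.611,.286],0.034)
print(colmask(c["img"],"blue")[100:190,270:370].sum())
a=c["img"][60:210,230:410]; cv2.imwrite("pics/w10c.png",cv2.resize(a,None,fx=4,fy=4,interpolation=cv2.INTER_CUBIC))
E
```

```text
[0.65241426 0.31261188 0.12332758]
mat 3798 [0.6071 0.2824] ((610.7080688476562, 285.1877136230469), (79.14452362060547, 61.17994689941406), 31.310626983642578)
yellow n 1208 mean [0.6106 0.2859] box [611.  286.2] [42.4 28.2] 31.4 yaw 31.6 ext [0.0425 0.0282]
0
```

View pics/w10c.png

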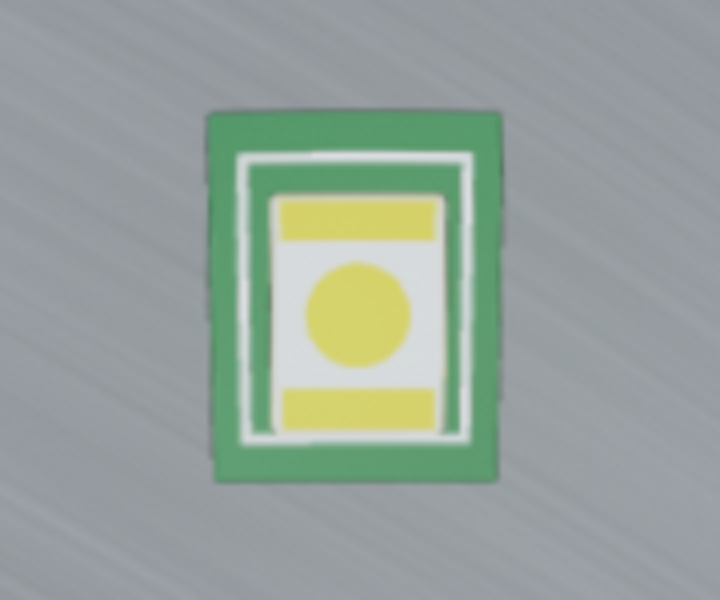

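Yellow lies squarely on blue, centred at (358,315) in the crop, with no blue showing. Now red.

```bash
python3 - <<'E'
from h import *
plan([0.5,-0.266,0.12],187.9)
E
```

```text
0.216 -0.207 0.001 0.0131; 0.207 -0.216 0.001 0.0131; 0.198 -0.224 0.001 0.0131; 0.188 -0.232 0.001 0.0131; 0.179 -0.240 0.001 0.0131
0.169 -0.247 0.001 0.0131; 0.159 -0.254 0.001 0.0131; 0.148 -0.260 0.001 0.0131; 0.137 -0.266 0.001 0.0131; 0.126 -0.271 0.001 0.0131
```

Request:
carry_out(rows="0.216 -0.207 0.001 0.0131; 0.207 -0.216 0.001 0.0131; 0.198 -0.224 0.001 0.0131; 0.188 -0.232 0.001 0.0131; 0.179 -0.240 0.001 0.0131")

```text
clock: 29.85
tcp_pos: [0.5748, 0.0219, 0.1223]
tool_rot: [[-0.942, -0.334, -0.002], [-0.334, 0.942, 0.0], [0.002, 0.001, -1.0]]
force: [1.1, 0.0, 0.4]
width: 0.0854
gripper_force: 0.0
```

Request:
carry_out(rows="0.169 -0.247 0.001 0.0131; 0.159 -0.254 0.001 0.0131; 0.148 -0.260 0.001 0.0131; 0.137 -0.266 0.001 0.0131; 0.126 -0.271 0.001 0.0131")

```text
clock: 30.48
tcp_pos: [0.4987, -0.267, 0.1213]
tool_rot: [[-0.991, -0.135, -0.001], [-0.135, 0.991, 0.001], [0.001, 0.001, -1.0]]
force: [0.9, 0.3, 0.0]
width: 0.0853
gripper_force: 0.0
```

Request:
carry_out(rows="0 0 0 0; 0 0 0 0")

```text
clock: 30.72
tcp_pos: [0.4996, -0.2651, 0.1213]
tool_rot: [[-0.991, -0.135, -0.001], [-0.135, 0.991, 0.001], [0.001, 0.001, -1.0]]
force: [-0.9, -0.1, 0.3]
width: 0.0852
gripper_force: 0.0
```

```bash
python3 - <<'E'
from h import *
s,c=look("w11.png"); print(s["tcp_pos"],s["tool_rot"][:,0])
tile(s,c,"red",[0.4555,-0.2726],0.015)
E
```

```text
[ 0.49960066 -0.26508921  0.12131763] [-0.99078238 -0.13545738  0.00125471]
red n 1060 mean [ 0.4545 -0.2727] box [ 455.4 -272.7] [42.6 27.9] 7.2 yaw 6.9 ext [0.0427 0.028 ]
```

```bash
python3 - <<'E'
from h import *
a=plan([0.4554,-0.2727,0.06],187.2,n=2);plan([.4554,-.2727,0.004],187.2,start=a)
E
```

```text
0.113 -0.005 0.154 0.0018; 0.113 -0.006 0.154 0.0018
0.000 0.000 0.280 -0.0000
```

Request:
carry_out(rows="0.113 -0.005 0.154 0.0018; 0.113 -0.006 0.154 0.0018; 0 0 0.14 0; 0 0 0.14 0; 0 0 0 0")

```text
clock: 31.4
tcp_pos: [0.4553, -0.2719, 0.003]
tool_rot: [[-0.992, -0.127, -0.003], [-0.127, 0.992, 0.002], [0.003, 0.003, -1.0]]
force: [0.5, -0.4, -0.5]
width: 0.0856
gripper_force: 0.0
```

Request:
carry_out(rows="0 0 0 0; 0 0 0 0; 0 0 0 0; 0 0 0 0; 0 0 0 0", hand=-1)

```text
clock: 32.02
tcp_pos: [0.4565, -0.2741, 0.0052]
tool_rot: [[-0.992, -0.125, 0.001], [-0.125, 0.992, -0.001], [-0.001, -0.001, -1.0]]
force: [-0.1, 2.2, 9.8]
width: 0.032
gripper_force: 24.3
```

Request:
carry_out(rows="0 0 0 0; 0 0 0 0; 0 0 0 0")

```text
clock: 32.4
tcp_pos: [0.4565, -0.2741, 0.0052]
tool_rot: [[-0.992, -0.125, 0.001], [-0.125, 0.992, -0.001], [-0.001, -0.001, -1.0]]
force: [0.1, 2.1, 11.5]
width: 0.0321
gripper_force: 24.3
```

Request:
carry_out(rows="0 0 -0.1 0; 0 0 -0.25 0; 0 0 -0.25 0; 0 0 0 0; 0 0 0 0")

```text
clock: 33.02
tcp_pos: [0.4559, -0.2738, 0.1244]
tool_rot: [[-0.992, -0.125, 0.0], [-0.125, 0.992, -0.0], [-0.0, -0.0, -1.0]]
force: [-0.7, 0.6, -1.8]
width: 0.0318
gripper_force: 25.9
```

```bash
python3 - <<'E'
from h import *
plan([0.655,0.313,0.124],211.4)
E
```

```text
-0.123 0.253 0.000 -0.0122; -0.133 0.248 0.000 -0.0122; -0.142 0.243 0.000 -0.0122; -0.151 0.238 0.000 -0.0122; -0.160 0.232 0.000 -0.0122
-0.169 0.225 0.000 -0.0122; -0.178 0.219 0.000 -0.0122; -0.186 0.212 0.000 -0.0122; -0.194 0.204 0.000 -0.0122; -0.202 0.197 0.000 -0.0122
-0.209 0.189 0.000 -0.0122
```

Request:
carry_out(rows="-0.123 0.253 0 -0.0122; -0.133 0.248 0 -0.0122; -0.142 0.243 0 -0.0122; -0.151 0.238 0 -0.0122; -0.160 0.232 0 -0.0122")

```text
clock: 33.65
tcp_pos: [0.546, -0.0054, 0.123]
tool_rot: [[-0.95, -0.313, -0.002], [-0.313, 0.95, 0.0], [0.002, 0.001, -1.0]]
force: [1.0, -0.4, 0.2]
width: 0.0321
gripper_force: 25.9
```

Request:
carry_out(rows="-0.169 0.225 0 -0.0122; -0.178 0.219 0 -0.0122; -0.186 0.212 0 -0.0122; -0.194 0.204 0 -0.0122; -0.202 0.197 0 -0.0122")

```text
clock: 34.28
tcp_pos: [0.6367, 0.2612, 0.1225]
tool_rot: [[-0.873, -0.488, -0.002], [-0.488, 0.873, -0.001], [0.003, 0.0, -1.0]]
force: [1.5, -0.7, 0.4]
width: 0.032
gripper_force: 25.9
```

Request:
carry_out(rows="-0.209 0.189 0 -0.0122; 0 0 0 0; 0 0 0 0; 0 0 0 0")

```text
clock: 34.78
tcp_pos: [0.6548, 0.3116, 0.1237]
tool_rot: [[-0.855, -0.519, -0.001], [-0.519, 0.855, -0.001], [0.002, 0.0, -1.0]]
force: [0.9, -0.7, 0.2]
width: 0.0325
gripper_force: 25.9
```

```bash
python3 - <<'E'
from h import *
s,c=look("w12.png"); R=s["tool_rot"]; print(s["tcp_pos"],np.degrees(np.arctan2(R[1,0],R[0,0]))%360)
inhand(s,c,"red",0.0115);inhand(s,c,"red",0.0098)
tile(s,c,"yellow",[.611,.286],0.034,0.03)
a=plan([.6104,.2867,0.124],211.4,n=2); plan([.6104,.2867,0.060],211.4,start=a,n=3)
E
```

```text
[0.65480302 0.31164813 0.12365603] 211.25599969618523
red in hand, mm 1.89 -0.91 (42.41600036621094, 28.21765899658203) 0.06022705137729645
red in hand, mm 1.02 -0.91 (42.96554946899414, 28.583255767822266) 0.06022443249821663
yellow n 1230 mean [0.6106 0.286 ] box [611.  286.1] [42.5 28.1] 31.3 yaw 31.4 ext [0.0425 0.0281]
0.128 0.004 -0.000 -0.0004; 0.128 0.005 -0.000 -0.0004
0.000 0.000 0.107 -0.0000; 0.000 0.000 0.107 -0.0000; 0.000 0.000 0.107 -0.0000
```

```bash
python3 - <<'E'
from h import *
a=plan([.6115,.2875,0.124],211.4,n=2); plan([.6115,.2875,0.060],211.4,start=a,n=3)
E
```

```text
0.124 0.005 -0.000 -0.0004; 0.124 0.005 -0.000 -0.0004
0.000 0.000 0.107 -0.0000; 0.000 0.000 0.107 -0.0000; 0.000 0.000 0.107 -0.0000
```

Request:
carry_out(rows="0.124 0.005 0 -0.0004; 0.124 0.005 0 -0.0004; 0 0 0.107 0; 0 0 0.107 0; 0 0 0.107 0")

```text
clock: 35.45
tcp_pos: [0.6118, 0.2879, 0.0598]
tool_rot: [[-0.854, -0.521, 0.0], [-0.521, 0.854, 0.0], [-0.0, -0.0, -1.0]]
force: [0.4, -0.0, -1.0]
width: 0.0321
gripper_force: 25.9
```

Request:
carry_out(rows="0 0 0 0; 0 0 0 0; 0 0 0 0")

```text
clock: 35.83
tcp_pos: [0.6124, 0.2889, 0.0612]
tool_rot: [[-0.853, -0.522, 0.001], [-0.522, 0.853, 0.001], [-0.002, -0.0, -1.0]]
force: [-0.2, 0.4, -0.6]
width: 0.0322
gripper_force: 25.9
```

```bash
python3 - <<'E'
from h import *
plan([.6115,.2875,0.045],211.4,n=4)
E
```

```text
0.002 -0.001 0.020 0.0001; 0.002 -0.001 0.020 0.0001; 0.002 -0.001 0.020 0.0001; 0.002 -0.001 0.020 0.0001
```

Request:
carry_out(rows="0.002 -0.001 0.02 0; 0.002 -0.001 0.02 0; 0.002 -0.001 0.02 0; 0.001 -0.001 0.02 0; 0 0 0 0")

```text
clock: 36.45
tcp_pos: [0.6108, 0.2874, 0.0436]
tool_rot: [[-0.853, -0.522, -0.001], [-0.522, 0.853, -0.0], [0.001, 0.0, -1.0]]
force: [0.2, 0.3, -1.0]
width: 0.0323
gripper_force: 25.9
```

Request:
carry_out(rows="0 0 0 0; 0 0 0 0")

```text
clock: 36.7
tcp_pos: [0.6112, 0.2875, 0.0442]
tool_rot: [[-0.853, -0.522, 0.0], [-0.522, 0.853, 0.0], [-0.0, -0.0, -1.0]]
force: [0.5, -0.7, -1.1]
width: 0.0325
gripper_force: 25.9
```

Request:
carry_out(rows="-0.001 0 0.006 0; 0 0 0.006 0; 0 0 0.006 0; 0 0 0 0; 0 0 0 0")

```text
clock: 37.33
tcp_pos: [0.6112, 0.2876, 0.0405]
tool_rot: [[-0.853, -0.522, 0.0], [-0.522, 0.853, -0.0], [-0.0, -0.0, -1.0]]
force: [0.1, -0.1, -0.2]
width: 0.0322
gripper_force: 25.9
```

Request:
carry_out(rows="0 0 0.004 0; 0 0 0 0; 0 0 0 0")

```text
clock: 37.7
tcp_pos: [0.6112, 0.2875, 0.0397]
tool_rot: [[-0.853, -0.522, -0.0], [-0.522, 0.853, -0.0], [0.0, -0.0, -1.0]]
force: [0.8, 0.1, -0.1]
width: 0.0324
gripper_force: 25.9
```

Request:
carry_out(rows="0 0 0.003 0; 0 0 0 0; 0 0 0 0")

```text
clock: 38.08
tcp_pos: [0.6113, 0.2876, 0.0392]
tool_rot: [[-0.853, -0.522, 0.0], [-0.522, 0.853, 0.0], [-0.0, -0.0, -1.0]]
force: [-1.4, -1.0, 4.6]
width: 0.0324
gripper_force: 26.4
```

Contact came at the predicted height; releasing.

Request:
carry_out(rows="0 0 0 0; 0 0 0 0; 0 0 0 0; 0 0 0 0; 0 0 0 0", hand=1)

```text
clock: 38.7
tcp_pos: [0.6112, 0.2876, 0.0391]
tool_rot: [[-0.853, -0.522, 0.0], [-0.522, 0.853, 0.0], [-0.0, 0.0, -1.0]]
force: [-0.6, -0.1, 0.1]
width: 0.0854
gripper_force: 0.0
```

Request:
carry_out(rows="0 0 -0.15 0; 0 0 -0.2 0; -0.25 0 -0.15 0; -0.25 0 0 0; 0 0 0 0")

```text
clock: 39.33
tcp_pos: [0.6986, 0.3412, 0.1389]
tool_rot: [[-0.853, -0.522, 0.002], [-0.522, 0.853, 0.001], [-0.002, -0.0, -1.0]]
force: [-1.1, 0.5, -0.4]
width: 0.0851
gripper_force: 0.0
```

```bash
python3 - <<'E'
from h import *
s,c=look("w13.png"); print(s["tcp_pos"])
mat(s,c); tile(s,c,"red",[.611,.286],0.049)
t=read_camera("top"); d=read_camera("scene")
for n in ["sugar_bowl","teapot_lid","tea_glass"]:
    r=find_in(t,n); print(n,[(round(q["p"],2),loc2w(t,q["location"]).round(3)) for q in r[:1]])
a=cv2.resize(c["img"][20:170,220:420],None,fx=3,fy=3,interpolation=cv2.INTER_CUBIC)
b=cv2.resize(d["img"][170:245,420:520],None,fx=6,fy=6,interpolation=cv2.INTER_CUBIC)[:, :]
b=cv2.resize(b,(200,150)) if 0 else b[:450,:600]
o=np.vstack([cv2.resize(a,(400,300)),cv2.resize(b,(400,300))]); cv2.imwrite("pics/final.png",o)
E
```

```text
[0.69864317 0.34118485 0.13888462]
mat 3191 [0.6157 0.2874] ((610.5986938476562, 285.422607421875), (79.01414489746094, 61.09070587158203), 31.37822723388672)
red n 1292 mean [0.6106 0.2862] box [610.5 286. ] [42.4 28.1] 31.4 yaw 31.3 ext [0.0425 0.0282]
sugar_bowl [(0.83, array([0.444, 0.273, 0.022]))]
teapot_lid [(0.89, array([ 0.605, -0.074,  0.007]))]
tea_glass [(0.84, array([0.474, 0.108, 0.011]))]
```

View pics/final.png

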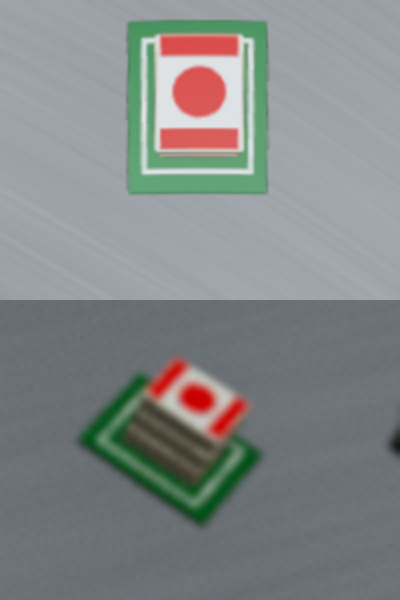

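The stack stands square in the middle of the mat: red face at (199,91) in the wrist crop, and three layers visible in the scene crop at (185,420). The bowl, lid and glass have not moved. Handing in.

```bash
python3 -c "
from plant import order; print(order.job_done())"
```

```text
the job is handed in; nothing more can be done
None
```

The job is handed in: the black tile lies about 1 mm from the centre of the coaster, and blue, yellow and red are stacked square on the mat to within about 1 mm, with the bowl, glass and lid where they stood.

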